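# Set out the seed-staining station

## Robot

A 7-joint arm with a two-finger parallel gripper is mounted at the origin on a cart in front of the work surface, level with it; the furniture and walls round the work are solid. World frame = base frame: x ahead of the robot, y to its left, z up, the work surface at z = 0. Lengths are in m, angles in rad, forces in N, time in s.
With the tool pointing down it reaches from about 0.425 to 0.925 m from the base axis. Payload 6.8 kg.
Tool frame: the origin (TCP) lies midway between the tips of the shut fingers; the grasp point (between the pads) lies 19 mm behind it; z points along the fingers, y is the direction in which the jaws open and shut (so a half turn about z gives the same grasp; the last joint's range is limited). The gripper opens to 85 mm and grips with 20 to 120 N. Pads are 22 mm wide; open, the fingers measure 114 mm over their backs; the gripper's body (76 mm by 85 mm) begins 54 mm behind the grasp point. The pads swing forward as they close: fully open they stand 13 mm farther back than shut.
Start: joints at [1.145, 0.477, 0.022, 1.555, -0.011, 1.109, -0.083], TCP at [0.211, -0.641, 0.231] pointing down, gripper open.
Joint ranges: [-2.96, 2.96], [-0.34, 2.1], [-1.41, 1.46], [0.24, 2.44], [-1.37, 4.51], [0.17, 1.92], [-2.96, 2.96]. Speed limits (rad/s): [2.39, 2.39, 3.14, 3.14, 3.14, 3.14, 3.14].

## Interface

Orientations are given as a unit quaternion [w, x, y, z].
In Python, from station import bot, vision gives the robot as it stands.
- The arm moves only by the tool move_arm, never from a script. Its argument "increments" is text: rows parted by semicolons, each of 7 numbers parted by spaces: the opening, from 0 (shut) to 1 (fully open), then the shift along the world's x, y, z in mm, then the turn, a rotation vector about the world's x, y, z in rad. In form: grip x y z rx ry rz; .... A call has exactly 8 rows; each row shifts and turns the commanded pose from where the row before left it; what a row does not reach is not made up. A row lasts 1/8 s, in which the tool goes at most 62.5 mm and 10.7 degrees, less where a joint would pass 70% of its speed; a pose out of reach is approached as far as the arm can. A call with a gripper value outside its range is refused whole. The fingers move at their own pace and stop on an object; "newtons" is the grip in N (left out, the last holds). Time passes only in rows, so rows that do not move let the fingers close, or fill a call up. It gives the time, the measured TCP pose, the force and the opening at its end, in the units of the state.
- bot.get_obs(): the state, without advancing time (a new reading comes with each control period).
- vision.read_camera(name): name is "side" or "top"; returns (picture, depth): 420x560x3 uint8, red, green, blue; 420x560 float32, m along the optical axis (not along the pixel's ray), 0 where there is no reading.
- vision.calibration(name): a dict with "fx", "fy", "cx", "cy" (pixels), "R" (3x3) and "t" (3): a world point X has camera coordinates R X + t. Camera axes: x right, y down, z forward; pixel columns grow to the right and rows downward; lengths in m; the calibration is good to about 2 mm. A picture is of the moment at which its call begins. calibration takes no time and is no camera call.
- bot.hand_in(): hands the job in, once; it reports no verdict.
The state is a dict: "t": time; "q": joint angles; "joint_vel": joint speeds; "joint_torque": joint torques, N m; "eef_pos": TCP position; "tool_rot": TCP orientation; "contact_force": force on the tool from outside, world axes, zero at the start; "torque": the same for the moment, N m; "gripper_width": opening from 0.0 (shut) to 1.0 (fully open).
Only numpy, scipy, OpenCV 4.12 (cv2) and the standard library are available. Lean on these libraries where they do the work, as an engineer would, in place of code of your own. Each camera call takes 0.05 s, during which the arm holds its last target.

## Task

Set out the white three-pad board for seed staining: stand the seed jar upright on the end pad that lies in front of the wooden tube rack, the amber dropper bottle upright on the end pad in front of the slide pack, and the glass beaker upright between them on the middle pad, each centred on its pad; then lay the small petri dish flat and centred on top of the beaker as its cover. Do not knock any of these four over, and leave the timer and the hand lens beside them where they are (look-alikes along the back of the table and right of the microscope are not part of the job).

Things in the scene. Friction and masses are not known exactly. Their poses are not given: they have to be found in the camera images.
- jar_mid (a point): Centre of the seed jar, half-way up (35 mm above its underside). Round clear jar with a wide green lid, label and brown seeds, 54 mm diameter, 70 mm high (the lid, from 55 mm up, is 50 mm across). z along its axis. Loose, stands on the table at the start.
- dropper_mid (a point): Centre of the amber dropper bottle, half-way up its whole height (49 mm above its underside). Round body 33 mm diameter up to 59 mm, then a narrower shoulder and collar (22 mm across) and a black rubber teat 12 mm across; 98 mm high in all, so grip no lower than just under this centre lest the teat meet the gripper. z along its axis. Loose, stands on the table at the start.
- beaker_mid (a point): Centre of the beaker, half-way up (34.5 mm above its underside). Clear open glass beaker, 55 mm diameter at the rim, 49 mm at the foot, 69 mm high. z along its axis. Loose, stands on the table at the start.
- dish_mid (a point): Centre of the petri dish, half-way up (7 mm above its underside). Closed round flat dish with grey-brown contents, 64 mm across its drawn rim (60 mm solid diameter between the fingers), 14 mm high. z along its axis. Loose, lies on the table at the start.
- board: Station board: white flat plate 90 (x) x 325 (y) x 6 mm, fixed on the table. Origin at the centre of its underside, top face 6 mm above it; x points away from the robot (to the rack and pack), y along the board to the left. Three round grey pads, 72 mm diameter, level with the top face, centred at x = 0, y = -100, 0 and +100 mm in its frame.
- tuberack: Wooden tube rack with five holes, 40 (x) x 132 (y) x 50 mm, fixed on the table behind one end pad of the board, on the far side from the robot: centre 92 mm behind that pad's centre. Origin at the centre of its underside. It may be at the left or the right end.
- pack: Slide pack: low white cardboard box with a red stripe on top, 30 (x) x 78 (y) x 28 mm, fixed on the table behind the other end pad, centre 92 mm behind that pad's centre. Origin at the centre of its underside.
- clock_mid (a point): Centre of the timer, a bystander: cream-white square low case with a display and buttons, 64 x 64 x 21 mm; point 10.5 mm above its underside. Loose on the table, leave it alone.
- microscope: Microscope, fixed, white and black, always in the same place: an obstacle. Origin at its foot; it reaches 166 mm from there towards the robot, 168 mm away from it, 106 mm to the left, 102 mm to the right and 464 mm up. Keep the whole arm clear of it when swinging across.
- lens_mid (a point): Middle of the hand lens, a bystander: black round lens frame with a white flat handle, 43 x 94 x 18 mm, lying on the table to the right, in front of the microscope; point 9 mm above its underside. Loose, leave it alone.
Not all that is in view belongs to the job. What is shaped like the part that bears dish_mid but blue or red is not meant.

How it is judged:
At the end, for the whole second after the job is handed in: Jar on the end pad before the tube rack, dropper bottle on that before the slide pack, beaker on the middle pad: upright (0.12 rad), within 15 mm of the pad centre along and across the board. Dish flat (0.12 rad) on the beaker rim, centres within 12 mm. All at rest (x of beaker_mid in the frame of board between -0.015 and 0.015 m and y of beaker_mid in the frame of board between -0.015 and 0.015 m and z of beaker_mid in the frame of board between 0.0345 and 0.0465 m and angle between each of beaker_mid, dish_mid's own z axis and vertical below 0.12 rad and horizontal distance between dish_mid and beaker_mid below 0.012 m and z of dish_mid in the frame of beaker_mid between 0.036 and 0.047 m and linear speed of each of jar, beaker, dish, dropper below 0.02 m/s and ((y of tuberack in the frame of board above 0 m and x of jar_mid in the frame of board between -0.015 and 0.015 m and y of jar_mid in the frame of board between 0.085 and 0.115 m and z of jar_mid in the frame of board between 0.035 and 0.047 m and angle between each of jar_mid, dropper_mid's own z axis and vertical below 0.12 rad and x of dropper_mid in the frame of board between -0.015 and 0.015 m and y of dropper_mid in the frame of board between -0.115 and -0.085 m and z of dropper_mid in the frame of board between 0.049 and 0.061 m) or (y of tuberack in the frame of board below 0 m and x of jar_mid in the frame of board between -0.015 and 0.015 m and y of jar_mid in the frame of board between -0.115 and -0.085 m and z of jar_mid in the frame of board between 0.035 and 0.047 m and angle between each of jar_mid, dropper_mid's own z axis and vertical below 0.12 rad and x of dropper_mid in the frame of board between -0.015 and 0.015 m and y of dropper_mid in the frame of board between 0.085 and 0.115 m and z of dropper_mid in the frame of board between 0.049 and 0.061 m))); the robot touches nothing.
It fails at once if the timer or the hand lens was moved by more than 25 mm (distance of any of clock_mid, lens_mid from where it was at the start of the episode above 0.025 m).
It fails at once if the jar, dropper bottle, beaker or dish was knocked over (angle between any of jar_mid, dropper_mid, beaker_mid, dish_mid's own z axis and vertical above 1.1 rad).
It also fails if it takes over 106 s, if anything falls off the work surface, if the arm or the gripper's body presses on something with over 40 N, if the wrist force passes 120 N, or if a joint passes its speed limit or range.

## Working session

There is one attempt and no reset: what is moved stays moved. The work goes in short steps, Python scripts to look and compute and a tool call to move; the robot and the scene stay as the last step left them, time stands still between calls to the robot, and variables do not carry over. Pictures are saved under pics/ and viewed, and the job is handed in when it is done.

Besides the shell and the picture viewer there is one more tool, called after "Call:" as a command line: name --argument value ..., lists and objects as JSON in quotes. move_arm: Moves the arm, as the interface text tells. Its arguments: {"type":"object","properties":{"increments":{"type":"string"},"newtons":{"type":"number"}},"required":["increments"]}

```bash
mkdir -p pics; ls; python3 - <<'E'
from station import bot, vision
import cv2,numpy as np
o=bot.get_obs();print({k:np.round(v,3).tolist() for k,v in o.items()})
for n in("top","side"):
    p,d=vision.read_camera(n);c=vision.calibration(n)
    cv2.imwrite(f"pics/{n}0.png",p[:,:,::-1]);np.savez(f"pics/{n}0.npz",p=p,d=d)
    print(n,c["fx"],c["cx"],c["cy"],np.round(c["R"],4).tolist(),np.round(c["t"],4),-c["R"].T@c["t"])
E
```

```text
pics
{'t': 0.0, 'q': [1.145, 0.478, 0.022, 1.556, -0.011, 1.109, -0.083], 'joint_vel': [0.001, 0.0, 0.0, -0.0, 0.001, -0.002, -0.001], 'joint_torque': [-0.0, -59.645, 1.608, -28.119, 0.013, 0.009, 0.0], 'eef_pos': [0.211, -0.641, 0.23], 'tool_rot': [-0.001, 0.987, 0.158, -0.0], 'contact_force': [-0.183, 0.117, 0.544], 'torque': [-0.012, 0.032, -0.012], 'gripper_width': 1.0}
top 443.3063742062812 276.97746542073105 211.97374769037802 [[0.0025, -0.9997, -0.0243], [-0.9968, -0.0006, -0.0793], [0.0793, 0.0244, -0.9966]] [0.0432 0.5724 1.2473] [0.47154297 0.01307612 1.28945054]
side 498.6537563819072 277.0669249355585 212.63683873838116 [[0.4058, 0.914, 0.0034], [0.7075, -0.3117, -0.6343], [-0.5787, 0.2598, -0.7731]] [-0.2425 -0.3596  1.479 ] [ 1.20863867 -0.27468328  0.91614815]
```

View pics/top0.png

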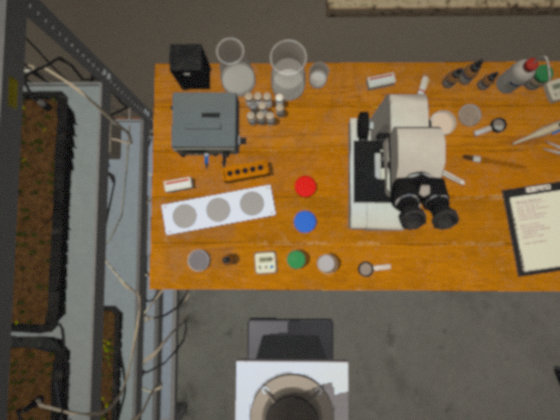

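View pics/side0.png

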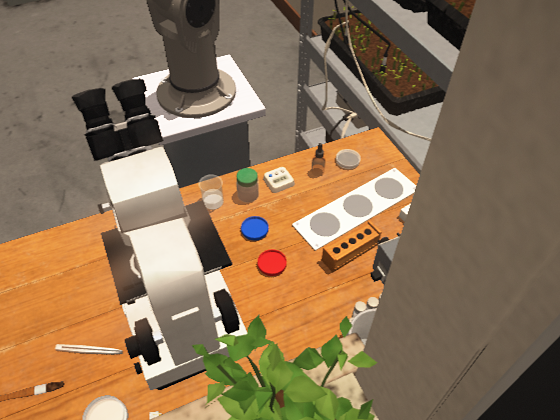

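```bash
python3 - <<'E'
import cv2
t=cv2.imread("pics/top0.png");s=cv2.imread("pics/side0.png")
cv2.imwrite("pics/topc.png",cv2.resize(t[155:290,150:400],None,fx=3.2,fy=3.2,interpolation=cv2.INTER_CUBIC))
cv2.imwrite("pics/sidec.png",cv2.resize(s[130:280,190:430],None,fx=3.3,fy=3.3,interpolation=cv2.INTER_CUBIC))
E
```

```text
(no output)
```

View pics/topc.png

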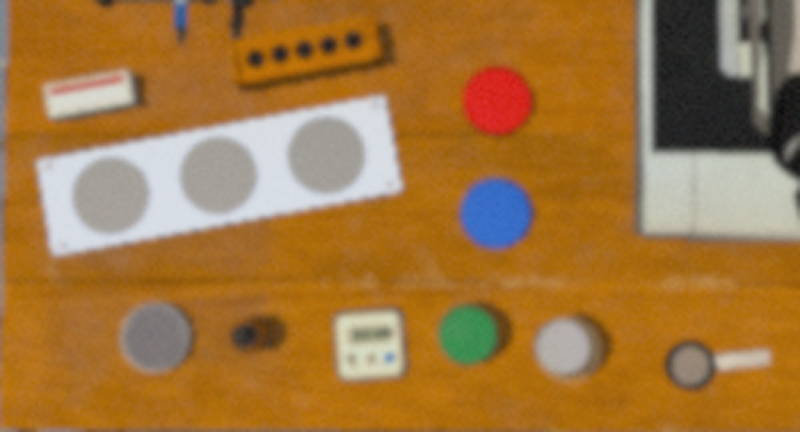

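View pics/sidec.png

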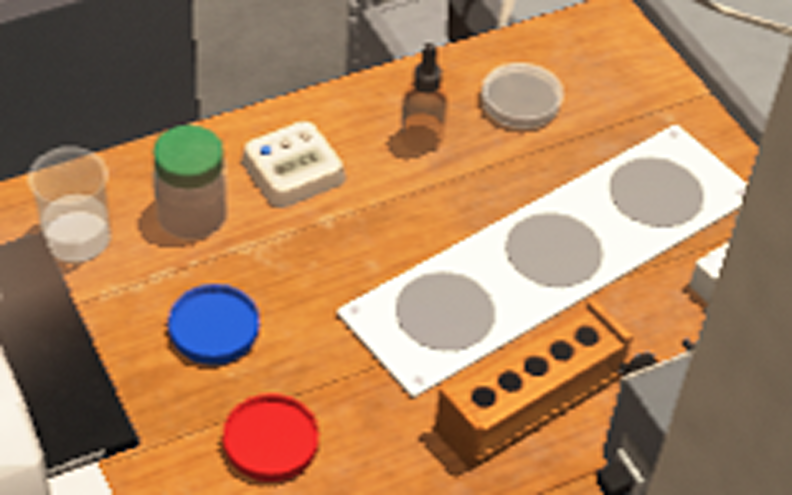

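```bash
cat > h.py <<'E'
import numpy as np,cv2
from station import bot,vision
def ray(n,u,v,z):
    c=vision.calibration(n);C=-c["R"].T@c["t"]
    d=c["R"].T@np.array([(u-c["cx"])/c["fx"],(v-c["cy"])/c["fy"],1.]);return (C+d*(z-C[2])/d[2])
def blobs(m,amin=30):
    n,l,s,c=cv2.connectedComponentsWithStats(m.astype(np.uint8));return [(s[i],c[i],l==i) for i in range(1,n) if s[i][4]>=amin]
def rectify(n,p,z,x0,x1,y0,y1,s=1000.):
    # warp onto plane z; out col=(y1-y)*s,row=(x1-x)*s
    c=vision.calibration(n);K=np.array([[c["fx"],0,c["cx"]],[0,c["fy"],c["cy"]],[0,0,1]])
    H=K@np.c_[c["R"][:,0],c["R"][:,1],c["R"][:,2]*z+c["t"]]
    A=np.array([[0,-1/s,x1],[-1/s,0,y1],[0,0,1]])
    return cv2.warpPerspective(p,H@A,(int((y1-y0)*s),int((x1-x0)*s)),flags=cv2.INTER_LINEAR|cv2.WARP_INVERSE_MAP)
E
python3 - <<'E'
from h import *
for n in("top","side"):
    z=np.load(f"pics/{n}0.npz");p=z["p"];d=z["d"]
    hsv=cv2.cvtColor(p,cv2.COLOR_RGB2HSV)
    print(n)
    g=cv2.inRange(hsv,(0,0,90),(180,75,190))
    for s,c,m in blobs(g,150):
        if s[4]<4000:
            w=ray(n,*c,0.006)
            if 0.4<w[0]<0.85 and -.3<w[1]<.45:print(" grey",s,c.round(1),w.round(4), 'depth z', )
    for nm,lo,hi,zz in(("green",(45,80,30),(85,255,255),.07),("blue",(105,100,50),(125,255,255),.01)):
        for s,c,m in blobs(cv2.inRange(hsv,lo,hi),100):print(nm,s,c.round(1),ray(n,*c,zz).round(4))
    # rectified depth height
r=np.load("pics/top0.npz")
for nm,z,x0,x1,y0,y1 in(("dish",.014,.4,.52,.17,.31),("drop",.098,.4,.52,.08,.22),("beak",.069,.4,.52,-.22,-.08),("lidz",.07,.4,.52,-.12,.02)):
    cv2.imwrite(f"pics/r_{nm}.png",rectify("top",r["p"],z,x0,x1,y0,y1,3000)[:,:,::-1])
a=[cv2.imread(f"pics/r_{k}.png") for k in("dish","drop","beak","lidz")]
cv2.imwrite("pics/r4.png",cv2.resize(np.vstack([np.hstack(a[:2]),np.hstack(a[2:])]),None,fx=.8,fy=.8))
E
```

```text
top
 grey [349 118  55 112 956] [361.7 186.1] [ 0.6491 -0.2016  0.006 ] depth z
 grey [147 136   6 137 512] [149.1 197.7] [0.6155 0.42   0.006 ] depth z
 grey [374 139  17  56 512] [382.8 166.2] [ 0.7076 -0.2633  0.006 ] depth z
 grey [240 191  24  24 449] [251.5 203. ] [0.5999 0.1189 0.006 ] depth z
 grey [206 198  24  24 443] [217.8 209.3] [0.5813 0.2172 0.006 ] depth z
 grey [173 204  24  24 444] [184.2 215.6] [0.5629 0.3153 0.006 ] depth z
 grey [188 250  22  21 360] [198.4 259.9] [0.4344 0.2715 0.006 ] depth z
 grey [317 255  19  17 249] [326. 263.] [ 0.4267 -0.0966  0.006 ] depth z
green [535  65  13  17 173] [541.4  73.7] [ 0.9559 -0.6938  0.07  ]
green [288 251  17  17 242] [296. 259.] [ 0.4396 -0.0095  0.07  ]
blue [295 211  21  21 344] [304.7 221.3] [ 0.5463 -0.0358  0.01  ]
side
 grey [336 152  23  17 259] [347.3 159.4] [0.4377 0.2698 0.006 ] depth z
 grey [375 178  28  21 444] [388.4 188. ] [0.5661 0.3139 0.006 ] depth z
 grey [343 195  29  22 482] [357.4 205.5] [0.5847 0.2157 0.006 ] depth z
 grey [378 210  30  55 327] [392.7 241.7] [0.7101 0.2354 0.006 ] depth z
 grey [310 213  29  23 530] [324.3 224.1] [0.6029 0.1174 0.006 ] depth z
green [237 168  20  15 251] [246.4 175.3] [ 0.4433 -0.0101  0.07  ]
green [248 316  23  39 124] [258.3 332.7] [ 0.8216 -0.1373  0.07  ]
green [322 336  17  20 109] [328.2 345.6] [ 0.8956 -0.0318  0.07  ]
green [227 386  27  15 196] [242.6 394.2] [ 0.9145 -0.2047  0.07  ]
green [302 402  25  18 173] [310.6 410.5] [ 0.9851 -0.1115  0.07  ]
blue [241 216  27  24 510] [254.2 227.9] [ 0.5507 -0.0365  0.01  ]
```

View pics/r4.png

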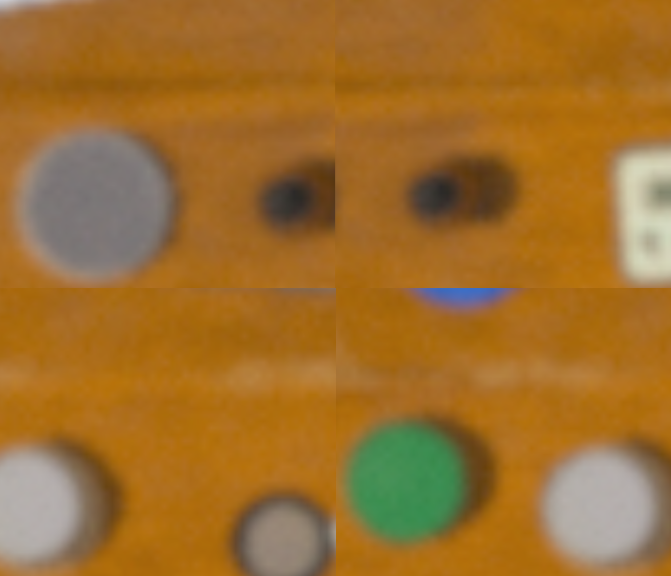

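```bash
python3 - <<'E'
from h import *
print("drop top side",ray("side",319.9,145.,.096), "base", ray("side",190+424/3.3,130+138/3.3,0.0))
print("dish side",ray("side",190+521/3.3,130+92/3.3,.014), "grey", ray("side",347.3,159.4,.011))
print("jar side lidtop", ray("side",190+189/3.3,130+150/3.3,.07))
print("beaker side rim", ray("side",190+69/3.3,130+173/3.3,.069))
zs=np.load("pics/side0.npz");zt=np.load("pics/top0.npz")
def h(n,z,u,v):
    c=vision.calibration(n);d=z["d"][v,u];return (c["R"].T@(np.array([(u-c["cx"])/c["fx"],(v-c["cy"])/c["fy"],1])*d-c["t"])).round(3)
for u in range(312,344,3):print("top",u,h("top",zt,u,263))
for v in range(172,212,4):print("side",v,h("side",zs,211,v))
print(h("top",zt,198,260),h("top",zt,251,203),h("top",zt,296,259),h("top",zt,230,259))
s=zs["p"][:,:,::-1];cv2.imwrite("pics/bk.png",np.hstack([cv2.resize(s[165:220,185:275],None,fx=5,fy=5),cv2.resize(zt["p"][235:290,305:375,::-1],None,fx=5,fy=5)]))
E
```

```text
drop top side [0.44464277 0.17975747 0.096     ] base [0.4424998  0.18432144 0.        ]
dish side [0.44027925 0.26915927 0.014     ] grey [0.44201114 0.26688364 0.011     ]
jar side lidtop [ 0.44449642 -0.00850424  0.07      ]
beaker side rim [ 0.43037348 -0.09332113  0.069     ]
top 312 [ 0.426 -0.057 -0.005]
top 315 [ 0.426 -0.066 -0.002]
top 318 [ 0.427 -0.073  0.021]
top 321 [ 0.427 -0.081  0.018]
top 324 [ 0.427 -0.09   0.021]
top 327 [ 0.427 -0.098  0.02 ]
top 330 [ 0.427 -0.107  0.018]
top 333 [ 0.427 -0.115  0.023]
top 336 [ 0.429 -0.119  0.067]
top 339 [ 0.427 -0.134  0.001]
top 342 [ 0.427 -0.143  0.   ]
side 172 [ 0.112 -0.014 -0.232]
side 176 [ 0.408 -0.086  0.065]
side 180 [ 0.406 -0.087  0.05 ]
side 184 [ 0.405 -0.088  0.035]
side 188 [ 0.407 -0.09   0.024]
side 192 [ 0.453 -0.102  0.063]
side 196 [ 0.452 -0.103  0.049]
side 200 [ 0.452 -0.104  0.034]
side 204 [ 0.45  -0.105  0.019]
side 208 [ 0.45  -0.107  0.005]
[0.434 0.271 0.017] [0.6   0.12  0.008] [ 0.44  -0.009  0.07 ] [0.439 0.173 0.058]
```

View pics/bk.png

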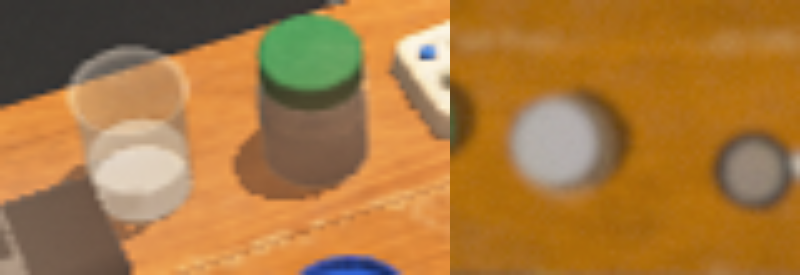

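Call:
move_arm --increments "1 18 40 0 0 0 0.078;1 18 40 0 0 0 0.078;1 18 40 0 0 0 0.078;1 18 40 0 0 0 0.078;1 18 40 0 0 0 0.078;1 18 40 0 0 0 0.078;1 18 40 0 0 0 0.078;1 18 40 0 0 0 0.078" --newtons 40

```text
t: 1.1
eef_pos: [0.3551, -0.3197, 0.2311]
tool_rot: [-0.0, 0.891, 0.455, -0.0]
contact_force: [0.7, 0.4, -0.4]
gripper_width: 0.999
```

Call:
move_arm --increments "1 8 28 0 0 0 0.078;1 8 28 0 0 0 0.078;1 9 28 -5 0 0 0.078;1 9 28 -10 0 0 0.078;1 10 28 -10 0 0 0.078;1 10 28 -12 0 0 0.078;1 10 28 -12 0 0 0.078;1 9 29 -12 0 0 0.08"

```text
t: 2.1
eef_pos: [0.428, -0.0944, 0.1693]
tool_rot: [-0.0, 0.706, 0.708, 0.0]
contact_force: [-0.6, 0.3, -0.2]
gripper_width: 1.0
```

```bash
python3 - <<'E'
from h import *
a=[]
for n in("top","side"):
    p,d=vision.read_camera(n);a.append(p[150:300,150:430] if n=="top" else p[60:280,140:420]);np.savez(f"pics/{n}1.npz",p=p,d=d)
cv2.imwrite("pics/l1.png",np.vstack([cv2.resize(x,None,fx=1.6,fy=1.6) for x in a])[:,:,::-1]);print(bot.get_obs()["q"].round(2))
E
```

```text
[ 0.54  0.21 -0.52  2.13  0.14  0.83 -0.06]
```

View pics/l1.png

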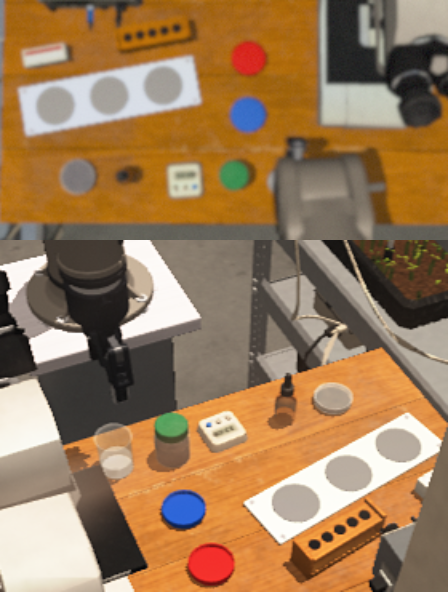

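Call:
move_arm --increments "1 0 0 -22 0 0 0;1 0 0 -22 0 0 0;1 0 0 -22 0 0 0;1 0 0 -22 0 0 0;1 0 0 -22 0 0 0;1 0 0 -22 0 0 0;1 0 0 -16 0 0 0;1 0 0 0 0 0 0"

```text
t: 3.2
eef_pos: [0.4271, -0.096, 0.0214]
tool_rot: [-0.001, 0.708, 0.706, -0.001]
contact_force: [-1.0, -0.4, -0.2]
gripper_width: 0.998
```

Call:
move_arm --increments "0 0 0 0 0 0 0;0 0 0 0 0 0 0;0 0 0 0 0 0 0;0 0 0 0 0 0 0;0 0 0 0 0 0 0;0 0 0 0 0 0 0;0 0 0 0 0 0 0;0 0 0 0 0 0 0" --newtons 40

```text
t: 4.2
eef_pos: [0.4284, -0.0963, 0.0232]
tool_rot: [0.001, 0.708, 0.706, 0.0]
contact_force: [-1.6, 0.8, 6.7]
gripper_width: 0.624
```

Call:
move_arm --increments "0 0 0 10 0 0 0;0 0 0 20 0 0 0;0 0 0 25 0 0 0;0 0 0 25 0 0 0;0 5 10 20 0 0 0;0 10 20 10 0 0 0.02;0 15 30 0 0 0 0.02;0 20 40 0 0 0 0.02"

```text
t: 5.2
eef_pos: [0.4784, 0.0049, 0.1325]
tool_rot: [0.0, 0.687, 0.727, -0.0]
contact_force: [0.8, -0.2, -0.7]
gripper_width: 0.62
```

Call:
move_arm --increments "0 20 40 0 0 0 0.02;0 20 40 0 0 0 0.02;0 20 40 0 0 0 0.02;0 20 40 0 0 0 0.02;0 14 30 0 0 0 0.02;0 8 16 0 0 0 0.02;0 3 7 0 0 0 0.006;0 0 0 0 0 0 0"

```text
t: 6.2
eef_pos: [0.5827, 0.2163, 0.132]
tool_rot: [-0.0, 0.64, 0.769, -0.0]
contact_force: [-0.0, 0.3, -1.4]
gripper_width: 0.619
```

Call:
move_arm --increments "0 0 0 -25 0 0 0;0 0 0 -25 0 0 0;0 0 0 -20 0 0 0;0 0 0 -15 0 0 0;0 0 0 -10 0 0 0;0 0 0 -4 0 0 0;0 0 0 -2 0 0 0;0 0 0 0 0 0 0"

```text
t: 7.2
eef_pos: [0.5832, 0.217, 0.0317]
tool_rot: [0.0, 0.64, 0.769, 0.0]
contact_force: [0.4, 0.5, -0.7]
gripper_width: 0.623
```

```bash
python3 - <<'E'
from h import *
print(bot.get_obs()["contact_force"],bot.get_obs()["eef_pos"])
p,d=vision.read_camera("side");cv2.imwrite("pics/l2.png",cv2.resize(p[120:280,230:430],None,fx=4,fy=3.5*4/3.5)[:,:,::-1])
E
```

```text
[ 0.35377409  0.5267696  -0.66321252] [0.58317034 0.21699247 0.03166189]
```

View pics/l2.png

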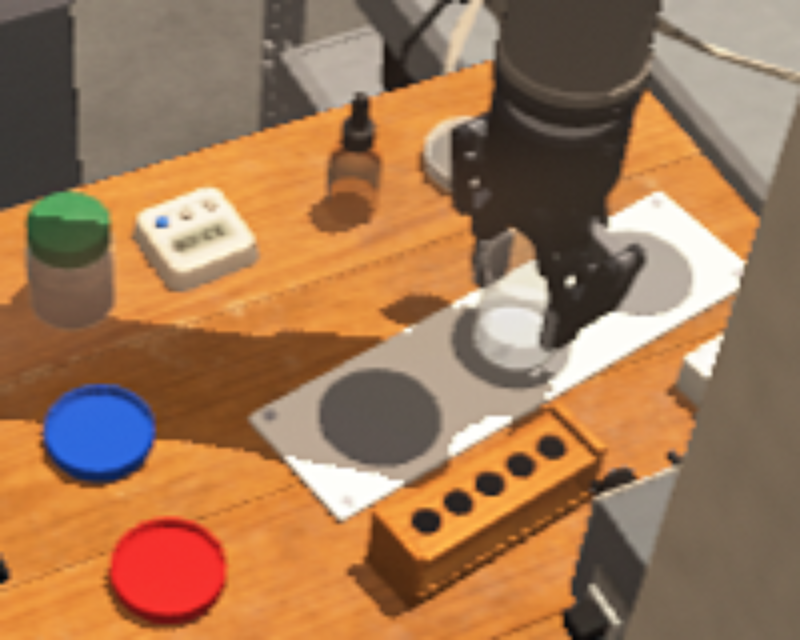

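Call:
move_arm --increments "0 0 0 -1 0 0 0;0 0 0 -1 0 0 0;0 0 0 0 0 0 0;0.75 0 0 0 0 0 0;0.9 0 0 0 0 0 0;1 0 0 0 0 0 0;1 0 0 0 0 0 0;1 0 0 10 0 0 0"

```text
t: 8.25
eef_pos: [0.5823, 0.2164, 0.039]
tool_rot: [-0.0, 0.64, 0.769, -0.001]
contact_force: [-0.5, 0.3, 0.2]
gripper_width: 0.998
```

Call:
move_arm --increments "1 0 0 20 0 0 0;1 0 0 30 0 0 0;1 0 0 30 0 0 0;1 0 0 20 0 0 0;1 -10 -20 0 0 0 -0.02;1 -20 -35 0 0 0 -0.03;1 -20 -40 0 0 0 -0.03;1 -20 -40 0 0 0 -0.03"

```text
t: 9.25
eef_pos: [0.5123, 0.0807, 0.1399]
tool_rot: [0.0, 0.681, 0.732, 0.0]
contact_force: [0.5, -0.8, -0.5]
gripper_width: 1.002
```

Call:
move_arm --increments "1 -20 -26 0 0 0 -0.03;1 -20 -26 0 0 0 -0.03;1 -16 -20 0 0 0 -0.013;1 -10 -12 0 0 0 0;1 -4 -6 0 0 0 0;1 0 0 -10 0 0 0;1 0 0 -20 0 0 0;1 0 0 0 0 0 0"

```text
t: 10.25
eef_pos: [0.4422, -0.0073, 0.1079]
tool_rot: [-0.001, 0.707, 0.708, -0.001]
contact_force: [-1.1, -0.9, 0.4]
gripper_width: 1.0
```

```bash
python3 - <<'E'
from h import *
a=[]
for n in("top","side"):
    p,d=vision.read_camera(n);np.savez(f"pics/{n}3.npz",p=p,d=d);a.append(p[150:300,150:350] if n=="top" else p[120:270,230:430])
cv2.imwrite("pics/l3.png",np.hstack([cv2.resize(x,(400,300)) for x in a])[:,:,::-1])
E
```

```text
(no output)
```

View pics/l3.png

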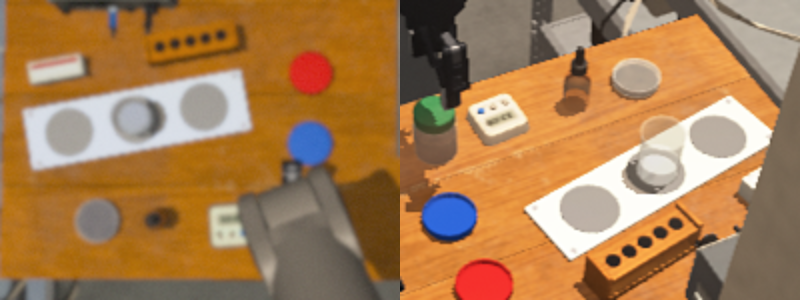

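Call:
move_arm --increments "1 0 -2 -15 0 0 0;1 0 0 -20 0 0 0;1 0 0 -20 0 0 0;1 0 0 -20 0 0 0;1 0 0 -10 0 0 0;1 0 0 -3 0 0 0;1 0 0 0 0 0 0;0 0 0 0 0 0 0"

```text
t: 11.35
eef_pos: [0.4434, -0.0102, 0.0218]
tool_rot: [0.0, 0.707, 0.707, 0.0]
contact_force: [-0.1, 0.1, 0.7]
gripper_width: 0.813
```

Call:
move_arm --increments "0 0 0 0 0 0 0;0 0 0 0 0 0 0;0 0 0 0 0 0 0;0 0 0 0 0 0 0;0 0 0 0 0 0 0;0 0 0 0 0 0 0;0 0 0 0 0 0 0;0 0 0 0 0 0 0"

```text
t: 12.35
eef_pos: [0.4429, -0.0103, 0.022]
tool_rot: [0.0, 0.707, 0.707, -0.0]
contact_force: [-2.3, -0.2, 8.7]
gripper_width: 0.607
```

Call:
move_arm --increments "0 0 0 10 0 0 0;0 0 0 20 0 0 0;0 0 0 25 0 0 0;0 0 0 25 0 0 0;0 8 6 15 0 0 0.02;0 14 11 5 0 0 0.02;0 20 16 0 0 0 0.02;0 25 20 0 0 0 0.02"

```text
t: 13.35
eef_pos: [0.5107, 0.0434, 0.1211]
tool_rot: [-0.0, 0.678, 0.735, -0.0]
contact_force: [0.4, -0.9, -1.2]
gripper_width: 0.614
```

Call:
move_arm --increments "0 28 23 0 0 0 0.03;0 28 23 0 0 0 0.03;0 20 16 0 0 0 0.03;0 11 9 0 0 0 0.016;0 4 4 0 0 0 0;0 0 0 -20 0 0 0;0 0 0 -25 0 0 0;0 0 0 0 0 0 0"

```text
t: 14.35
eef_pos: [0.5982, 0.1161, 0.0734]
tool_rot: [-0.002, 0.639, 0.769, -0.003]
contact_force: [-0.3, 0.2, -0.9]
gripper_width: 0.615
```

Call:
move_arm --increments "0 2 1 -15 0 0 0;0 0 0 -15 0 0 0;0 0 0 -8 0 0 0;0 0 0 -4 0 0 0;0 0 0 -2 0 0 0;0 0 0 0 0 0 0;0 0 0 0 0 0 0;0 0 0 0 0 0 0"

```text
t: 15.35
eef_pos: [0.6031, 0.1188, 0.0326]
tool_rot: [0.0, 0.638, 0.77, 0.0]
contact_force: [0.1, 0.2, -1.4]
gripper_width: 0.611
```

Call:
move_arm --increments "0 -1 -1 -2 0 0 0;0 0 0 -1 0 0 0;0 0 0 -1 0 0 0;0 0 0 0 0 0 0;0.8 0 0 0 0 0 0;1 0 0 0 0 0 0;1 0 0 0 0 0 0;1 0 0 0 0 0 0"

```text
t: 16.35
eef_pos: [0.602, 0.1178, 0.0284]
tool_rot: [0.0, 0.638, 0.77, 0.0]
contact_force: [-0.1, -0.4, 0.4]
gripper_width: 0.998
```

Call:
move_arm --increments "1 0 0 10 0 0 0;1 0 0 25 0 0 0;1 0 0 30 0 0 0;1 0 0 30 0 0 0;1 0 0 30 0 0 0;1 0 0 10 0 0 0;1 -5 0 0 0 0 0;1 -15 0 0 0 0 -0.02"

```text
t: 17.35
eef_pos: [0.5807, 0.1174, 0.162]
tool_rot: [-0.001, 0.647, 0.763, -0.001]
contact_force: [-1.0, 0.5, -0.6]
gripper_width: 0.999
```

Call:
move_arm --increments "1 -22 8 0 0 0 0;1 -30 14 0 0 0 0;1 -30 14 0 0 0 0;1 -28 13 0 0 0 0;1 -20 9 0 0 0 0;1 -9 4 0 0 0 0;1 0 0 -20 0 0 0;1 0 0 0 0 0 0"

```text
t: 18.35
eef_pos: [0.4423, 0.1789, 0.1422]
tool_rot: [-0.001, 0.646, 0.763, -0.001]
contact_force: [0.9, -0.4, 0.6]
gripper_width: 1.001
```

```bash
python3 - <<'E'
from h import *
print(bot.get_obs()["eef_pos"])
a=[]
for n in("top","side"):
    p,d=vision.read_camera(n);np.savez(f"pics/{n}4.npz",p=p,d=d);a.append(p[150:300,150:350] if n=="top" else p[120:270,230:430])
cv2.imwrite("pics/l4.png",np.hstack([cv2.resize(x,(400,300)) for x in a])[:,:,::-1])
E
```

```text
[0.44230429 0.17892124 0.14220429]
```

View pics/l4.png

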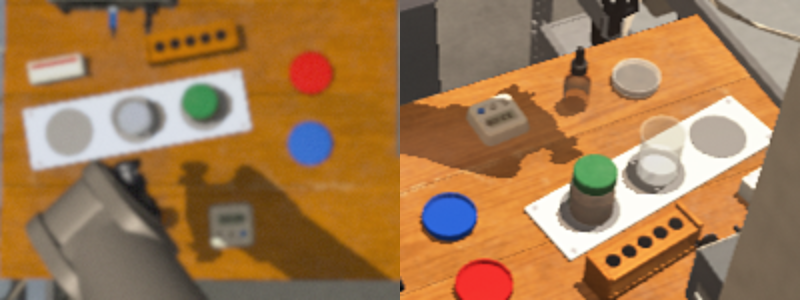

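```bash
python3 - <<'E'
from h import *
c=vision.calibration("side")
for X in([.442,.179,.142],[.442,.179,.155],[.442+.05,.179+.008,.155],[.442-.05,.179-.008,.155],[.442,.179,.097],[.442,.179,.05]):
    q=c["R"]@np.array(X)+c["t"];print(X,(q[0]/q[2]*c["fx"]+c["cx"]).round(1),(q[1]/q[2]*c["fy"]+c["cy"]).round(1))
p=np.load("pics/side4.npz")["p"];cv2.imwrite("pics/l5.png",cv2.resize(p[90:190,270:390],None,fx=6,fy=6)[:,:,::-1])
E
```

```text
[0.442, 0.179, 0.142] 320.5 129.8
[0.442, 0.179, 0.155] 320.9 125.5
[0.492, 0.187, 0.155] 334.2 138.0
[0.392, 0.17099999999999999, 0.155] 308.2 113.5
[0.442, 0.179, 0.097] 319.1 144.1
[0.442, 0.179, 0.05] 317.8 158.2
```

View pics/l5.png

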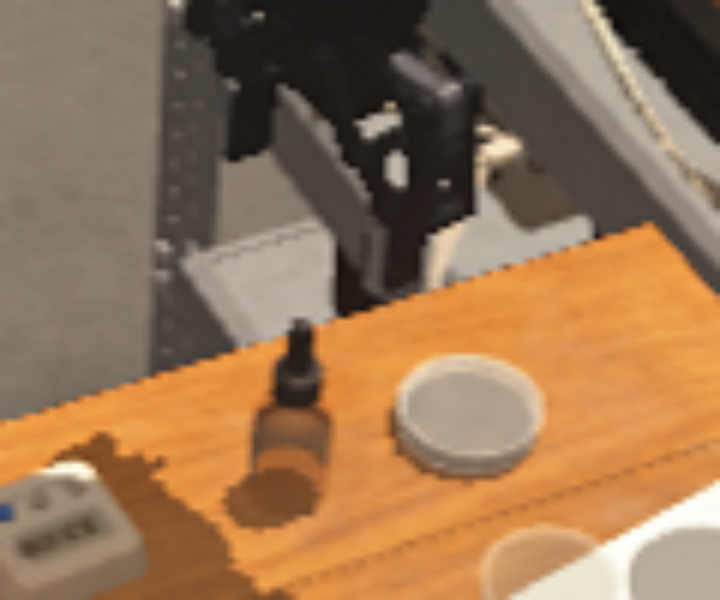

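Call:
move_arm --increments "1 0 0 -20 0 0 0;1 0 0 -25 0 0 0;1 0 0 -25 0 0 0;1 0 0 -20 0 0 0;1 0 0 -10 0 0 0;1 0 0 -6 0 0 0;1 0 0 0 0 0 0;1 0 0 0 0 0 0"

```text
t: 19.45
eef_pos: [0.4434, 0.18, 0.0379]
tool_rot: [0.0, 0.646, 0.763, 0.001]
contact_force: [-0.8, 0.4, -0.1]
gripper_width: 1.003
```

Call:
move_arm --increments "0 0 0 0 0 0 0;0 0 0 0 0 0 0;0 0 0 0 0 0 0;0 0 0 0 0 0 0;0 0 0 0 0 0 0;0 0 0 0 0 0 0;0 0 0 0 0 0 0;0 0 0 0 0 0 0"

```text
t: 20.45
eef_pos: [0.4429, 0.1799, 0.0376]
tool_rot: [0.0, 0.646, 0.763, 0.0]
contact_force: [-1.8, 0.0, 5.8]
gripper_width: 0.363
```

Call:
move_arm --increments "0 0 0 10 0 0 0;0 0 0 20 0 0 0;0 0 0 25 0 0 0;0 0 0 25 0 0 0;0 6 7 20 0 0 0;0 14 16 0 0 0 0;0 20 22 0 0 0 0.02;0 25 28 0 0 0 0"

```text
t: 21.45
eef_pos: [0.5085, 0.2526, 0.1377]
tool_rot: [0.0, 0.639, 0.77, -0.0]
contact_force: [0.0, -0.3, -1.2]
gripper_width: 0.359
```

Call:
move_arm --increments "0 25 28 0 0 0 0;0 18 20 0 0 0 0;0 10 11 0 0 0 0;0 4 3 0 0 0 0;0 0 0 -20 0 0 0;0 0 0 -25 0 0 0;0 0 0 -25 0 0 0;0 0 0 -10 0 0 0"

```text
t: 22.45
eef_pos: [0.5632, 0.3127, 0.0546]
tool_rot: [-0.0, 0.639, 0.77, -0.002]
contact_force: [-0.8, 0.4, -0.8]
gripper_width: 0.36
```

Call:
move_arm --increments "0 0 0 -5 0 0 0;0 0 0 -3 0 0 0;0 0 0 0 0 0 0;0 0 0 0 0 0 0;0 0 0 0 0 0 0;0 0 0 0 0 0 0;0 0 0 0 0 0 0;0 0 0 0 0 0 0"

```text
t: 23.45
eef_pos: [0.5649, 0.3148, 0.0493]
tool_rot: [-0.0, 0.638, 0.77, -0.0]
contact_force: [-0.1, -0.9, -1.2]
gripper_width: 0.361
```

Call:
move_arm --increments "0 0 0 -2 0 0 0;0 0 0 -2 0 0 0;0 0 0 -1 0 0 0;0 0 0 0 0 0 0;0 0 0 0 0 0 0;0 0 0 0 0 0 0;0 0 0 0 0 0 0;0 0 0 0 0 0 0"

```text
t: 24.45
eef_pos: [0.5649, 0.3148, 0.0443]
tool_rot: [0.0, 0.638, 0.77, 0.0]
contact_force: [-0.8, 0.6, -0.5]
gripper_width: 0.36
```

Call:
move_arm --increments "0 0 0 -0.7 0 0 0;0 0 0 0 0 0 0;0.45 0 0 0 0 0 0;0.6 0 0 0 0 0 0;1 0 0 0 0 0 0;1 0 0 0 0 0 0;1 0 0 0 0 0 0;1 0 0 5 0 0 0"

```text
t: 25.45
eef_pos: [0.5647, 0.3146, 0.0484]
tool_rot: [-0.0, 0.638, 0.77, -0.0]
contact_force: [0.2, 0.5, 0.7]
gripper_width: 1.002
```

Call:
move_arm --increments "1 0 0 15 0 0 0;1 0 0 25 0 0 0;1 0 0 30 0 0 0;1 0 0 30 0 0 0;1 -15 -4 15 0 0 0;1 -25 -10 0 0 0 0;1 -30 -11 0 0 0 0;1 -30 -11 0 0 0 0"

```text
t: 26.45
eef_pos: [0.4642, 0.2787, 0.1648]
tool_rot: [0.0, 0.638, 0.77, 0.001]
contact_force: [0.4, 0.3, 0.4]
gripper_width: 1.001
```

Call:
move_arm --increments "1 -14 -5 0 0 0 0;1 -10 -3 0 0 0 0;1 -3 -1 -15 0 0 0;1 0 0 -25 0 0 0;1 0 0 -30 0 0 0;1 0 0 -30 0 0 0;1 0 0 -25 0 0 0;1 0 0 0 0 0 0"

```text
t: 27.45
eef_pos: [0.4368, 0.2691, 0.0362]
tool_rot: [-0.001, 0.638, 0.77, -0.002]
contact_force: [-0.4, -0.2, 0.1]
gripper_width: 0.998
```

```bash
python3 - <<'E'
from h import *
print(bot.get_obs()["eef_pos"])
p,d=vision.read_camera("side");p2,_=vision.read_camera("top");cv2.imwrite("pics/l6.png",np.hstack([cv2.resize(p[120:220,290:430],(560,400)),cv2.resize(p2[180:300,150:222],(240,400))])[:,:,::-1])
E
```

```text
[0.4368141  0.26907434 0.03618166]
```

View pics/l6.png

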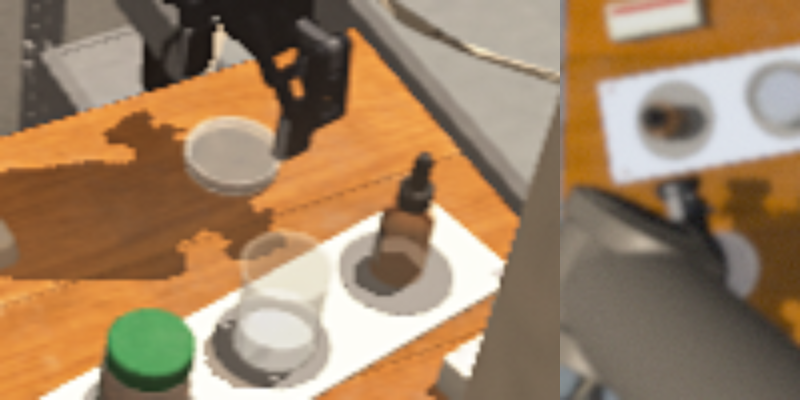

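Call:
move_arm --increments "1 0 0 -12 0 0 0;1 0 0 -12 0 0 0;1 0 0 -8 0 0 0;1 0 0 -4 0 0 0;1 0 0 -1 0 0 0;1 0 0 0 0 0 0;1 0 0 0 0 0 0;1 0 0 0 0 0 0"

```text
t: 28.55
eef_pos: [0.4381, 0.2699, 0.0018]
tool_rot: [0.0, 0.638, 0.77, 0.0]
contact_force: [-1.0, -0.4, -0.0]
gripper_width: 1.002
```

Call:
move_arm --increments "1 0 0 -3 0 0 0;1 0 0 0 0 0 0;0.5 0 0 0 0 0 0;0.5 0 0 0 0 0 0;0.5 0 0 0 0 0 0;0.5 0 0 0 0 0 0;0.5 0 0 0 0 0 0;0.5 0 0 0 0 0 0"

```text
t: 29.55
eef_pos: [0.4379, 0.2698, -0.0009]
tool_rot: [0.0, 0.638, 0.77, -0.0]
contact_force: [-1.2, -1.6, 6.7]
gripper_width: 0.67
```

```bash
python3 - <<'E'
from h import *
o=bot.get_obs();print(o["eef_pos"],o["gripper_width"],o["contact_force"])
p,d=vision.read_camera("side");p2,_=vision.read_camera("top");cv2.imwrite("pics/l7.png",np.hstack([cv2.resize(p[120:220,290:430],(560,400)),cv2.resize(p2[180:300,150:222],(240,400))])[:,:,::-1])
E
```

```text
[ 0.43786928  0.26981523 -0.00087301] 0.6702552835613054 [-1.18721179 -1.5938692   6.74100866]
```

View pics/l7.png

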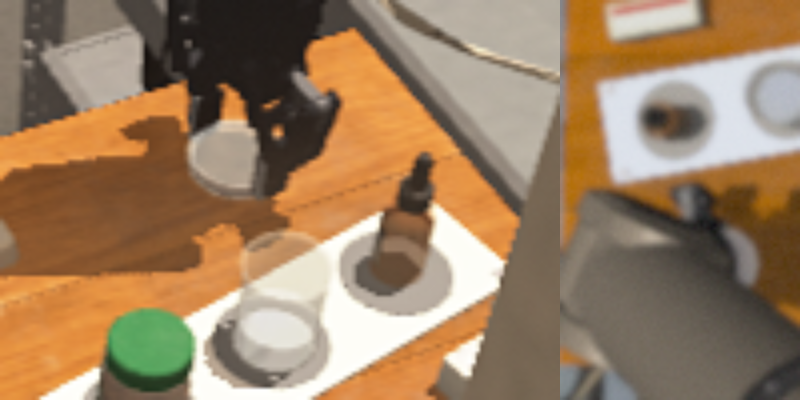

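Call:
move_arm --increments "0.5 0 0 5 0 0 0;0.5 0 0 15 0 0 0;0.5 0 0 25 0 0 0;0.5 0 0 30 0 0 0;0.5 0 0 30 0 0 0;0.5 0 0 25 0 0 0;0.5 0 0 10 0 0 0;0.5 0 0 0 0 0 0"

```text
t: 30.65
eef_pos: [0.4382, 0.2698, 0.1392]
tool_rot: [0.0, 0.638, 0.77, 0.001]
contact_force: [-0.7, 0.7, -1.3]
gripper_width: 0.67
```

```bash
python3 - <<'E'
from h import *
o=bot.get_obs();print(o["eef_pos"],o["gripper_width"])
p,d=vision.read_camera("side");p2,_=vision.read_camera("top");np.savez("pics/8.npz",s=p,t=p2)
cv2.imwrite("pics/l8.png",np.hstack([cv2.resize(p[80:240,230:430],(500,400)),cv2.resize(p2[180:240,205:250],(300,400))])[:,:,::-1])
# same content-disc threshold as at start
hsv=cv2.cvtColor(np.load("pics/top0.npz")["p"],cv2.COLOR_RGB2HSV);print(hsv[263,326],[hsv[209,u] for u in(210,218)])
h2=cv2.cvtColor(p2,cv2.COLOR_RGB2HSV);print([h2[208,u].tolist() for u in range(203,233,2)])
E
```

```text
[0.43822938 0.26981995 0.13919595] 0.6704522981155389
[  7  13 182] [array([ 21,  16, 161], dtype=uint8), array([ 18,  16, 162], dtype=uint8)]
[[110, 13, 229], [110, 8, 190], [12, 9, 147], [98, 6, 174], [107, 19, 192], [112, 20, 194], [113, 21, 196], [114, 18, 196], [115, 17, 195], [112, 20, 193], [108, 14, 179], [105, 4, 134], [15, 11, 90], [20, 16, 97], [19, 29, 139]]
```

View pics/l8.png

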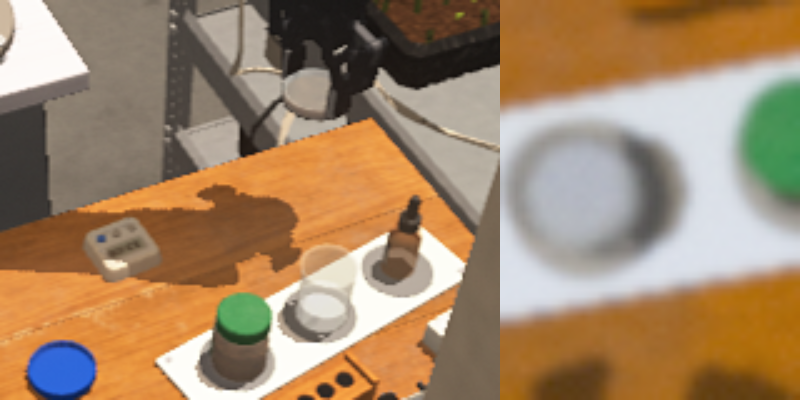

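```bash
python3 - <<'E'
from h import *
z=np.load("pics/8.npz")
h=cv2.cvtColor(z["t"],cv2.COLOR_RGB2HSV)
m=((h[...,2]>168)&(h[...,2]<215)&(h[...,1]<40)).astype(np.uint8);m[:196]=0;m[224:]=0;m[:,:204]=0;m[:,232:]=0
m=cv2.morphologyEx(m,cv2.MORPH_OPEN,np.ones((5,5),np.uint8))
for s,c,_ in blobs(m):print(s,c,ray("top",*c,.026),"start",ray("top",326,263,.02))
# lid
g=cv2.inRange(h,(45,80,30),(85,255,255))
for s,c,_ in blobs(g,100):print("lid",c,ray("top",*c,.076))
print("side rim",ray("side",230+328*.4,80+270*.4,.075))
E
```

```text
[210 202  14  15 175] [216.25714286 208.71428571] [0.58137056 0.21846029 0.026     ] start [ 0.42728567 -0.09543402  0.02      ]
lid [541.40462428  73.63583815] [ 0.95369933 -0.69029402  0.076     ]
lid [249.99134199 200.67965368] [0.59929361 0.11730585 0.076     ]
side rim [0.58997661 0.21257695 0.075     ]
```

Call:
move_arm --increments "0.5 10 -4 0 0 0 0;0.5 18 -6 0 0 0 0;0.5 25 -9 0 0 0 0;0.5 30 -11 0 0 0 0;0.5 28 -10 0 0 0 0;0.5 20 -8 0 0 0 0;0.5 10 -4 0 0 0 0;0.5 4 -1 0 0 0 0"

```text
t: 31.75
eef_pos: [0.583, 0.2167, 0.1383]
tool_rot: [-0.0, 0.638, 0.77, -0.0]
contact_force: [-0.4, -0.1, -0.7]
gripper_width: 0.666
```

Call:
move_arm --increments "0.5 0 0 -10 0 0 0;0.5 0 0 -20 0 0 0;0.5 0 0 -20 0 0 0;0.5 0 0 -5 0 0 0;0.5 0 0 0 0 0 0;0.5 0 0 0 0 0 0;0.5 0 0 0 0 0 0;0.5 0 0 0 0 0 0"

```text
t: 32.75
eef_pos: [0.5832, 0.2168, 0.0841]
tool_rot: [0.0, 0.638, 0.77, 0.0]
contact_force: [0.1, 1.0, -0.3]
gripper_width: 0.668
```

```bash
python3 - <<'E'
from h import *
p,d=vision.read_camera("side");p2,_=vision.read_camera("top")
cv2.imwrite("pics/l9.png",np.hstack([cv2.resize(p[140:240,280:405],(500,400)),cv2.resize(p2[180:240,205:250],(300,400))])[:,:,::-1])
E
```

```text
(no output)
```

View pics/l9.png

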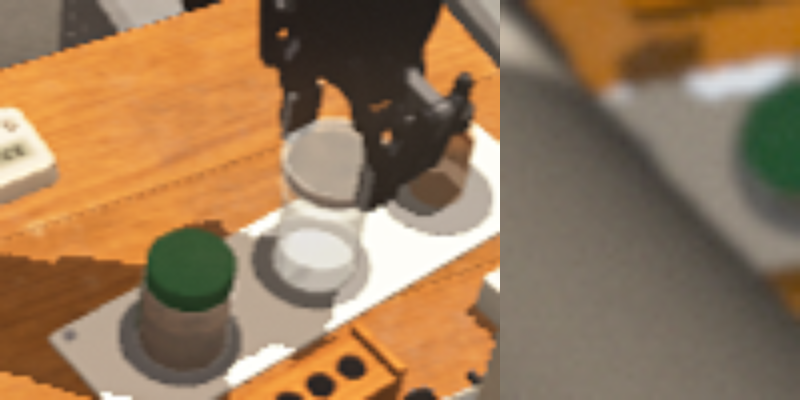

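Call:
move_arm --increments "0.5 0 0 -3 0 0 0;0.5 0 0 -3 0 0 0;0.5 0 0 -2 0 0 0;0.5 0 0 -1 0 0 0;0.5 0 0 0 0 0 0;0.5 0 0 0 0 0 0;0.5 0 0 0 0 0 0;0.5 0 0 0 0 0 0"

```text
t: 33.85
eef_pos: [0.583, 0.2168, 0.0747]
tool_rot: [0.0, 0.638, 0.77, 0.0]
contact_force: [-0.2, -0.4, -0.2]
gripper_width: 0.667
```

Call:
move_arm --increments "0.5 0 0 -0.5 0 0 0;0.5 0 0 0 0 0 0;0.5 0 0 0 0 0 0;0.72 0 0 0 0 0 0;0.8 0 0 0 0 0 0;1 0 0 0 0 0 0;1 0 0 0 0 0 0;1 0 0 0 0 0 0"

```text
t: 34.85
eef_pos: [0.5829, 0.2168, 0.0741]
tool_rot: [-0.0, 0.638, 0.77, 0.0]
contact_force: [-0.7, -0.1, -0.4]
gripper_width: 0.997
```

Call:
move_arm --increments "1 0 0 5 0 0 0;1 0 0 15 0 0 0;1 0 0 25 0 0 0;1 0 0 30 0 0 0;1 -20 0 20 0 0 0;1 -40 -20 0 0 0 0;1 -40 -40 0 0 0 0;1 -40 -40 0 0 0 0"

```text
t: 35.85
eef_pos: [0.4419, 0.1161, 0.1701]
tool_rot: [0.001, 0.638, 0.77, 0.0]
contact_force: [0.4, -0.3, 0.1]
gripper_width: 0.997
```

Call:
move_arm --increments "1 0 -40 10 0 0 0;1 0 -40 10 0 0 0;1 0 -40 0 0 0 0;1 0 -40 0 0 0 0;1 0 -20 0 0 0 0;1 0 0 0 0 0 0;1 0 0 0 0 0 0;1 0 0 0 0 0 0"

```text
t: 36.85
eef_pos: [0.4431, -0.0619, 0.1894]
tool_rot: [0.0, 0.638, 0.77, 0.0]
contact_force: [-0.0, -0.4, 0.2]
gripper_width: 1.001
```

```bash
python3 - <<'E'
from h import *
z={}
for n in("top","side"):z[n]=vision.read_camera(n)
p,d=z["side"];p2,d2=z["top"]
cv2.imwrite("pics/l10.png",np.hstack([cv2.resize(p[140:240,280:405],(500,400)),cv2.resize(p2[175:243,160:270],(300,400*300//300))])[:,:,::-1])
cv2.imwrite("pics/l11.png",cv2.resize(p2[175:300,155:400],None,fx=3.2,fy=3.2,interpolation=cv2.INTER_CUBIC)[:,:,::-1])
h=cv2.cvtColor(p2,cv2.COLOR_RGB2HSV)
for s,c,_ in blobs(cv2.inRange(h,(45,80,30),(85,255,255)),100):print("lid",c,ray("top",*c,.076))
g=cv2.inRange(h,(0,0,90),(180,75,190));
for s,c,_ in blobs(g,100):
    if 150<c[0]<280 and 180<c[1]<240:print(s,c,ray("top",*c,.006),ray("top",*c,.089))
c=vision.calibration("top");u,v=214,206
for u,v in((210,206),(214,206),(218,206),(214,202),(214,210)):
  print((c["R"].T@(np.array([(u-c["cx"])/c["fx"],(v-c["cy"])/c["fy"],1])*d2[v,u]-c["t"])).round(4))
E
```

```text
lid [541.47976879  73.61271676] [ 0.95376383 -0.69050248  0.076     ]
lid [250.01310044 200.61135371] [0.59948286 0.11724717 0.076     ]
[240 191  26  24 207] [252.7294686  204.18357488] [0.59640241 0.11525195 0.006     ] [0.58832782 0.1086443  0.089     ]
[198 194  37  28 646] [217.47678019 207.46594427] [0.58676579 0.21818981 0.006     ] [0.57931439 0.20492523 0.089     ]
[173 204  24  24 310] [184.55483871 215.51290323] [0.56315586 0.31429445 0.006     ] [0.55723131 0.29481484 0.089     ]
[0.5837 0.2262 0.0851]
[0.5833 0.2144 0.0894]
[0.5829 0.2029 0.0932]
[0.5944 0.2149 0.0877]
[0.5723 0.2143 0.0893]
```

View pics/l10.png

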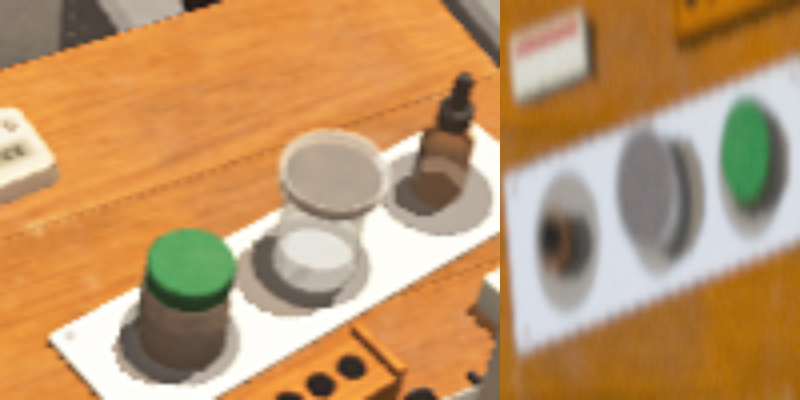

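View pics/l11.png

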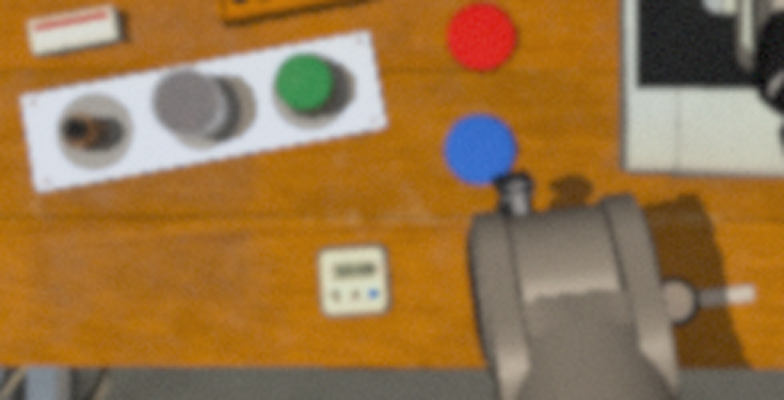

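```bash
python3 - <<'E'
from h import *
def pts(n,d):
    c=vision.calibration(n);v,u=np.mgrid[0:420,0:560];q=np.stack([(u-c["cx"])/c["fx"]*d,(v-c["cy"])/c["fy"]*d,d],-1)-c["t"];return q@c["R"]
for k in range(3):
  for n in("top","side"):
    p,d=vision.read_camera(n);P=pts(n,d)
    m=(np.hypot(P[...,0]-.583,P[...,1]-.2155)<.029)&(P[...,2]>.079)&(P[...,2]<.105)
    Q=P[m]
    A=np.c_[Q[:,:2]-[.583,.2155],np.ones(len(Q))];s=np.linalg.lstsq(A,Q[:,2],rcond=None)[0];print(n,m.sum(),s.round(4),"res",(Q[:,2]-A@s).std().round(4),"cen",Q[:,:2].mean(0).round(4))
p,d=vision.read_camera("side");cv2.imwrite("pics/l12.png",cv2.resize(p[155:225,325:405],None,fx=8,fy=8,interpolation=cv2.INTER_CUBIC)[:,:,::-1])
E
```

```text
top 346 [-0.0017  0.0266  0.0889] res 0.0026 cen [0.5829 0.2159]
side 391 [-0.0197  0.0279  0.0878] res 0.0019 cen [0.5841 0.2149]
top 349 [-0.0095  0.0086  0.089 ] res 0.0025 cen [0.5829 0.2158]
side 383 [-0.0108  0.0225  0.0878] res 0.002 cen [0.5845 0.2147]
top 349 [0.0012 0.0189 0.089 ] res 0.0024 cen [0.5831 0.2158]
side 393 [-0.0103  0.04    0.0878] res 0.002 cen [0.5842 0.2145]
```

View pics/l12.png

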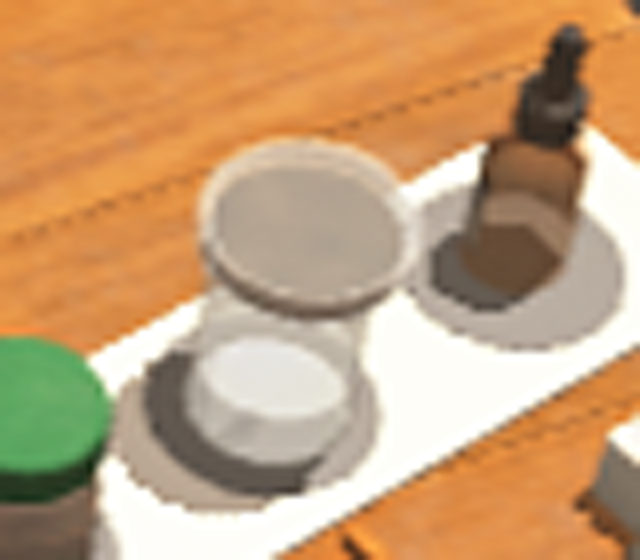

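```bash
python3 - <<'E'
from h import *
print("content",ray("side",325+269/8-.5+.06,155+385/8-.44,.026),"dish",ray("side",325+307.5/8-.44,155+222/8-.44,.089))
c=vision.calibration("side")
z=np.load("pics/8.npz");p,_=vision.read_camera("side")
def draw(img,cx,cy,r,zz,col):
    t=np.linspace(0,6.283,60);X=np.c_[cx+r*np.cos(t),cy+r*np.sin(t),0*t+zz]@c["R"].T+c["t"]
    uv=np.c_[(X[:,0]/X[:,2]*c["fx"]+c["cx"]-325+.5)*6-.5,(X[:,1]/X[:,2]*c["fy"]+c["cy"]-155+.5)*6-.5]
    cv2.polylines(img,[uv.round().astype(int)],True,col,1)
o=[]
for im in(z["s"],p):
    a=np.ascontiguousarray(cv2.resize(im[155:225,325:390],None,fx=6,fy=6,interpolation=cv2.INTER_CUBIC)[:,:,::-1])
    draw(a,.5847,.2157,.036,.006,(255,0,0));draw(a,.585,.217,.0245,.006,(0,0,255));draw(a,.585,.217,.0275,.075,(0,0,255))
    if im is p:draw(a,.585,.216,.032,.089,(0,160,0))
    o.append(a)
cv2.imwrite("pics/l13.png",np.hstack(o))
E
```

```text
content [0.59158009 0.21104559 0.026     ] dish [0.58681472 0.21692169 0.089     ]
```

View pics/l13.png

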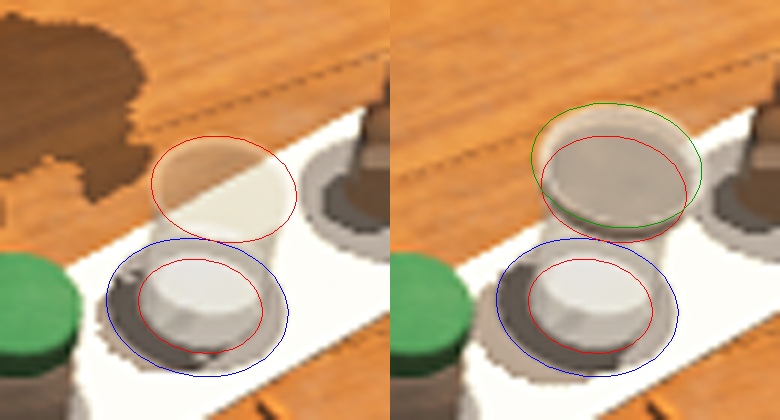

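```bash
python3 - <<'E'
from h import *
print(ray("top",178.4-.3,215-.3,.102), "side teat",ray("side",325+568/8-.44,155+40/8-.44,.1))
o=bot.get_obs();print(o["t"],o["joint_vel"].round(3))
bot.hand_in()
E
```

```text
[0.55849074 0.30933648 0.102     ] side teat [0.56300593 0.31603487 0.1       ]
37.35 [ 0.002 -0.     0.002 -0.     0.001  0.001  0.   ]
the job is handed in; nothing more can be done
```

I set out the board and handed the job in at about 37 s of the 106 s. The seed jar is on the right end pad, in front of the tube rack. The dropper bottle is on the left end pad, in front of the slide pack. The beaker is on the middle pad with the petri dish on top as its cover.

**Last checks (camera):**
- **Jar:** about 2 mm from its pad centre.
- **Beaker:** about 2 mm from its pad centre in the top view. Rings drawn at about (0.585, 0.217) lie on its foot and rim in the side view.
- **Dish:** flat, with a tilt of about 0.01–0.04 rad and its top at 0.088–0.089 m (0.089 expected). It is centred over the beaker to within a few mm.
- **Dropper:** upright. The side view puts the teat about 3 mm from the pad centre.
- **Timer and hand lens:** not moved on purpose, and they look in place in the last picture. I did not measure them.

**Checks that disagreed:**
- The top and side cameras differ by about 3–5 mm in x, so I used averages.
- One side-view reading of the beaker's contents gave it as 6–8 mm off. The drawn rings did not bear that out.
- The rough top-view reading of the dropper's teat, taken from a blurred picture, differs from the side view by about 8 mm. Both are inside the 15 mm limit.

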